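# Press the camp stove's igniters and start the timer

## Task

Get breakfast going on the camp stove: with the fingertips only, gently press in the igniter button of the burner that carries the flat griddle, then the igniter button of the burner that carries the saucepan, and then the plunger on the round kitchen timer. Each one is pressed right down, and it stays down by itself. Grasp and lift nothing, and leave the timer and everything else standing where it is.

Things in the scene. Friction and masses are not known exactly. Their poses are not given: they have to be found in the camera images.
- stove: Fixed grey two-burner stove, 360 deep (x, away from the robot) x 460 wide (y, to the left). Origin: centre of its footprint at cart level. Front ledge: x -180 to -80, top z 60, with igniter buttons at x -130, y +155 (left) and -155 (right), and black gas taps 34 wide, up to z 85, at x -130, y +72 and -72. Burners on the higher deck: x +50, y +115 (left), -115 (right); pans stand at z 95.
- left_igniter (a joint): Travel of the left burner's igniter button (stove y +155), m: 0 out, 0.008 right down. It moves straight down against a friction of about 3 N, stays where it is left and cannot go past 0.008. Its cap sits on a rubber cushion (3 N per mm, at most 5 mm), so the cap's top goes about 1 mm farther than the button while it is being pushed and comes back by that when let go.
- right_igniter (a joint): Travel of the right burner's igniter button (stove y -155), same build and values as the left one.
- left_igniter_top (a point): Centre of the top face of the left igniter button, which moves with it: a plain bare-metal disc 32 in diameter, standing 20 above the ledge (17 above its flat black collar, 44 in diameter) when out, 12 when pressed right down.
- right_igniter_top (a point): Centre of the top face of the right igniter button, same build as the left.
- timer: Loose round white kitchen timer, 80 in diameter, 30 high, 0.2 to 0.3 kg, on the cart to the left or right of the stove. Origin: centre of its underside, z up. A plunger stands in the middle of its top.
- timer_plunger (a joint): Travel of the timer's plunger, m: 0 out, 0.008 right down. Straight down, friction about 3 N, stays where it is left, cannot go past 0.008, with the same cushioned cap as the igniters.
- timer_plunger_top (a point): Centre of the top face of the timer's plunger, which moves with it: a white disc 32 in diameter, standing 20 above the timer's top when out, 12 when pressed right down.
- griddle: Loose black cast griddle, a flat square plate 200 x 200 with a rim 22 high and a small tab on the far side, about 1.1 kg, on one of the two burners. Origin: centre of its underside.
- saucepan: Loose steel saucepan, 150 in diameter, 80 high, its handle (190 from the centre, top 87 above the underside) pointing away from the robot, on the other burner. Origin: centre of its underside.
- cup: Loose tin measuring cup, 76 in diameter, 55 high, with a 57 long side handle towards its own +y, on the side of the stove where the timer is not. Origin: centre of its underside.
- spoon: Loose wooden spoon, 280 long, lying on the cart in front of the stove. Origin: middle of its underside.
- lighter: Loose yellow lighter, 80 x 24 x 12, lying across the middle of the stove's front ledge between the gas taps. Origin: centre of its underside, its length along its y.
- salt: Loose glass salt jar, 48 in diameter, 85 high, on the cart in front of the stove, to the right. Origin: centre of its underside.

How it is judged (in metres and radians):
On the way, in this order (a step that is already met when the one before it is completed fails the run):
1. the igniter of the burner under the griddle is pressed in (((y of griddle in the frame of stove above 0 m and value of joint left_igniter above 0.005 m) or (y of griddle in the frame of stove below 0 m and value of joint right_igniter above 0.005 m))), for 0.1 s.
2. the igniter of the burner under the saucepan is pressed in too (value of joint each of left_igniter, right_igniter above 0.005 m), for 0.1 s.
3. the timer's plunger is pressed in (value of joint timer_plunger above 0.005 m), for 0.1 s.
At the end, for the whole second after the job is handed in: Both igniter buttons and the timer's plunger are down by more than 5 of their 8 mm, the timer lies flat within 25 mm of where it stood, and the griddle, saucepan, cup, spoon, lighter and salt jar are within 20 mm of where they stood (all of step 2 and value of joint timer_plunger above 0.005 m and distance of timer from where it was at the start of the episode below 0.025 m and angle between timer's own z axis and vertical below 0.1 rad and linear speed of timer below 0.02 m/s and distance of each of griddle, saucepan, cup, spoon, lighter, salt from where it was at the start of the episode below 0.02 m); the robot touches nothing.
It fails at once if the saucepan burner's igniter goes in (past 3 mm) before the griddle burner's is in ((y of griddle in the frame of stove above 0 m and value of joint right_igniter above 0.003 m and value of joint left_igniter below 0.0045 m) or (y of griddle in the frame of stove below 0 m and value of joint left_igniter above 0.003 m and value of joint right_igniter below 0.0045 m)).
It fails at once if the timer's plunger goes in (past 3 mm) before both igniters are in (value of joint timer_plunger above 0.003 m and value of joint any of left_igniter, right_igniter below 0.0045 m).
It fails at once if the stove, one of its buttons or the timer is pushed with more than 25 N (contact force between the fingers and stove above 25 N or contact force between the fingers and timer above 25 N).
It fails at once if the timer is lifted more than 8 mm off the cart or shifted more than 25 mm (height (world z) of timer above 0.008 m or distance of timer from where it was at the start of the episode above 0.025 m).
It fails at once if another loose thing (griddle, saucepan, cup, spoon, lighter or salt jar) is lifted or moved more than 20 mm (distance of any of griddle, saucepan, cup, spoon, lighter, salt from where it was at the start of the episode above 0.02 m).
It also fails if it takes over 59 s, if anything falls off the work surface, if the arm or the gripper's body presses on something with over 40 N, if the wrist force passes 120 N, or if a joint passes its speed limit or range.

## Robot

A 6-joint arm with a two-finger parallel gripper is mounted at the origin on the work surface. World frame = base frame: x ahead of the robot, y to its left, z up, the work surface at z = 0. Lengths are in mm, angles in rad, forces in N, time in s.
With the tool pointing down it reaches from about 400 to 925 mm from the base axis. Payload 12.5 kg.
Tool frame: the origin (TCP) lies midway between the tips of the shut fingers; the grasp point (between the pads) lies 19 mm behind it (env.grip_depth is the distance from the TCP to the grasp point, in mm); z points along the fingers, y is the line along which they close (so a half turn about z gives the same grasp; the last joint's range is limited). The gripper opens to 95 mm and grips with 3 to 60 N. Pads are 20 mm wide; open, the fingers measure 119 mm over their backs; the gripper's body (75 mm by 180 mm) begins 59 mm behind the grasp point.
Start: joints at [-1.285, 0.491, 1.559, -0, 1.092, -0.106], TCP at [238.682, -577.649, 214.661] pointing down, gripper open.
Joint ranges: [-3.1, 3.1], [-0.84, 2.19], [0.05, 2.79], [-1.13, 4.28], [0.06, 2.93], [-2.69, 2.69]. Speed limits (rad/s): [2.22, 2.22, 2.79, 3.14, 3.14, 3.14].

## Interface

Orientations are given as [roll, pitch, yaw] about the fixed x, y, z axes, in that order (R = Rz(yaw) Ry(pitch) Rx(roll)).
In Python, from cell import monitor, viewer, order, env gives the robot as it stands.
- The arm moves only by the tool move_arm, never from a script. Its argument "moves" is one flat list of numbers, 4 for each row, row after row: the shift along the tool's x, y, z normalised to -1 to 1, where 1 is 0.15 m, then the turn about the tool's z normalised to -1 to 1, where 1 is pi/2 rad. A call has 1 to 10 rows; each row shifts and turns the commanded pose from where the row before left it, along the tool's axes as they then stand; what a row does not reach is not made up. A row lasts 1/8 s, in which the tool goes at most 62.5 mm and 10.7 degrees, less where a joint would pass 70% of its speed; a pose out of reach is approached as far as the arm can. A call with a number of a shift or a turn outside -1 to 1 is refused whole. A call with a gripper value outside its range is refused whole. "claw" is the finger opening in mm, from 0 to 95.1, set as the call begins (left out, the last holds). The fingers move at their own pace and stop on an object; the grip force is fixed at half the most. Time passes only in rows, so rows that do not move let the fingers close. It gives the time, the measured TCP pose, the force, the opening and the grip force at its end, in the units of the state.
- monitor.state(): the state, without advancing time (a new reading comes with each control period).
- viewer.read_camera(name): name is "scene" or "top"; returns the picture (420x560x3 uint8, red, green, blue); there is no depth.
- viewer.camera_info(name): a dict with "K" (3x3 intrinsics, pixels), "camera_from_world" (4x4, takes a point from world to camera coordinates). Camera axes: x right, y down, z forward; pixel columns grow to the right and rows downward; lengths in mm; the calibration is good to about 2 mm. A picture is of the moment at which its call begins. camera_info takes no time and is no camera call.
- order.job_done(): hands the job in; it is judged then, once.
The state is a dict: "t": time; "joints": joint angles; "qvel": joint speeds; "tau": joint torques, N m; "eef_pos": TCP position; "tcp_rot": TCP orientation; "ft_force": force on the tool from outside, world axes, zero at the start; "moment": the same for the moment, N m; "opening": opening from 0.0 (shut) to 1.0 (fully open); "grip_force": force on a finger pad.
Only numpy, scipy, OpenCV 4.12 (cv2) and the standard library are available. Lean on these libraries where they do the work, as an engineer would, in place of code of your own. Each camera call takes 0.05 s, during which the arm holds its last target. There are 200 camera calls.

## Working session

There is one attempt and no reset: what is moved stays moved. The work goes in short steps, Python scripts to look and compute and a tool call to move; the robot and the scene stay as the last step left them, time stands still between calls to the robot, and variables do not carry over. Pictures are saved under pics/ and viewed, at most 10 in all, crops included, and the job is handed in when it is done.

Besides the shell and the picture viewer there is one more tool, called after ">>>" as name(argument=value, ...) on one line, values as JSON. move_arm: Moves the arm, as the interface text tells. Scaled input: -1 to 1 covers 0.15 m each way for a shift and pi/2 rad each way for a turn. Its arguments: {"type":"object","properties":{"moves":{"type":"array"},"claw":{"type":"number"}},"required":["moves"]}

```bash
mkdir -p pics; python3 - <<'E'
from cell import monitor, viewer
import cv2,numpy as np
for n in("scene","top"):
    cv2.imwrite(f"pics/{n}0.png",viewer.read_camera(n)[:,:,::-1])
    i=viewer.camera_info(n);print(n,np.round(i["K"],1).tolist(),np.round(i["camera_from_world"],3).tolist())
s=monitor.state();print(s["t"],s["eef_pos"],s["tcp_rot"],s["ft_force"],s["opening"])
E
```

```text
scene [[410.4, 0.0, 283.0], [0.0, 410.4, 205.1], [0.0, 0.0, 1.0]] [[-0.805, 0.593, 0.012, 430.019], [0.443, 0.614, -0.653, -184.305], [-0.395, -0.52, -0.757, 1217.504], [0.0, 0.0, 0.0, 1.0]]
top [[420.5, 0.0, 279.1], [0.0, 420.5, 209.5], [0.0, 0.0, 1.0]] [[-0.03, -1.0, -0.005, 18.204], [-0.988, 0.031, -0.149, 556.902], [0.149, -0.0, -0.989, 906.727], [0.0, 0.0, 0.0, 1.0]]
0.1 [ 238.60552579 -577.42516394  214.1016425 ] [-3.14060383e+00 -1.20774675e-04  3.91752235e-01] [-0.48806157 -0.82726247 -0.10607932] 1.0007211783491734
```

View pics/scene0.png

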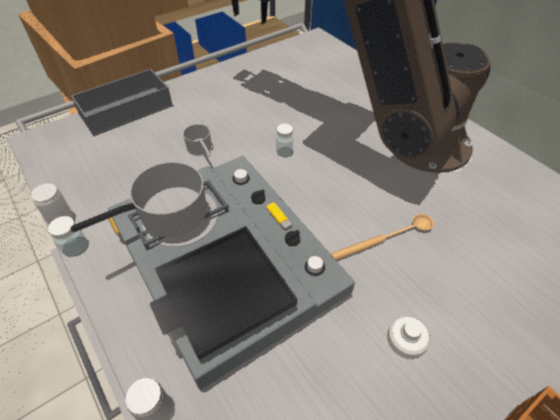

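View pics/top0.png

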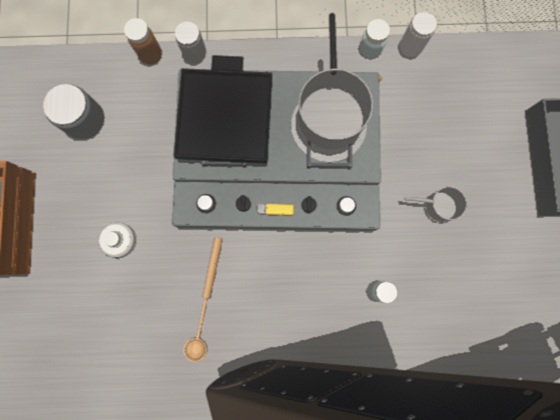

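The griddle is on the left burner, so the order is left igniter, right igniter, then the timer, which stands to the left of the stove. In the top view the button tops are at about (205,203) left, (347,205) right and (112,239) timer. In the scene view they are at about (316,264), (240,175) and (412,327).

```bash
cat > h.py <<'E'
from cell import viewer
import numpy as np,cv2
def back(n,p,z):
    i=viewer.camera_info(n);K=np.array(i["K"]);T=np.array(i["camera_from_world"])
    R=T[:3,:3];c=-R.T@T[:3,3];d=R.T@np.linalg.inv(K)@np.array([*p,1.]);return c+d*(z-c[2])/d[2]
def proj(n,X):
    i=viewer.camera_info(n);q=np.array(i["K"])@(np.array(i["camera_from_world"])@np.r_[X,1])[:3];return q[:2]/q[2]
E
python3 - <<'E'
from h import *
P={"L":((205,203),(316,264),80),"R":((347,205),(240,175),80),"T":((112,239),(412,327),50)}
for k,(a,b,z) in P.items():
    print(k,back("top",a,z).round(1),back("scene",b,z).round(1))
    for n,p in(("top",a),("scene",b)):
        im=cv2.imread(f"pics/{n}0.png");g=cv2.cvtColor(im,6);x,y=p
        m=(g[y-13:y+14,x-13:x+14]>(170 if k!="T" else 215)).astype(np.uint8)
        N,l,s,c=cv2.connectedComponentsWithStats(m);print(n,[(s[j,4],(c[j]+[x-13,y-13]).round(1).tolist(),s[j,:4].tolist()) for j in range(1,N) if s[j,4]>20])
t=cv2.imread("pics/top0.png");s=cv2.imread("pics/scene0.png")
cr=[cv2.resize(i[y-20:y+20,x-20:x+20],(260,260),interpolation=0) for i,(x,y) in((t,P["L"][0]),(t,P["R"][0]),(t,P["T"][0]),(s,P["L"][1]),(s,P["R"][1]),(s,P["T"][1]))]
cv2.imwrite("pics/cr.png",np.vstack([np.hstack(cr[:3]),np.hstack(cr[3:])]))
E
```

```text
L [570.5 161.4  80. ] [574.8 167.6  80. ]
top [(np.int32(158), [204.5, 202.0], [6, 6, 14, 14])]
scene [(np.int32(160), [314.9, 261.9], [5, 5, 15, 13])]
R [ 556.6 -146.1   80. ] [ 562.8 -140.9   80. ]
top [(np.int32(163), [347.0, 204.4], [6, 6, 15, 14])]
scene [(np.int32(97), [240.0, 173.0], [7, 7, 13, 9])]
T [501.2 373.2  50. ] [501.8 372.4  50. ]
top [(np.int32(497), [112.2, 238.9], [1, 0, 26, 27])]
scene [(np.int32(406), [412.3, 327.6], [0, 3, 27, 24])]
```

View pics/cr.png

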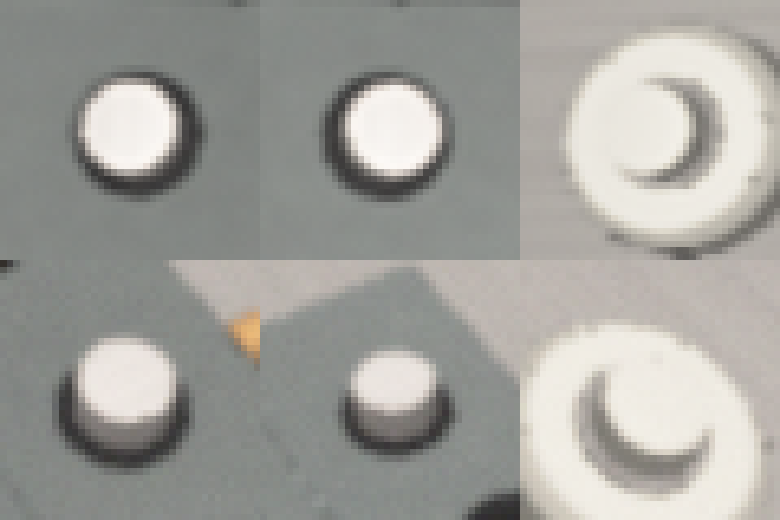

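The crops show clean bright discs for the igniter tops. The plunger disc's centre reads about (110.5,239) in the top view and (413,327.5) in the scene view.

```bash
python3 - <<'E'
from h import *
from scipy.optimize import least_squares
P={"L":((204.5,202),(315.2,262),80),"R":((347,204.4),(240,173),80),"T":((110.3,238.8),(412.8,327.3),50)}
X={}
for k,(a,b,z) in P.items():
    r=least_squares(lambda v:np.r_[proj("top",v)-a,proj("scene",v)-b],back("top",a,z)); X[k]=r.x
    print(k,back("top",a,z).round(1),back("scene",b,z).round(1),"free",r.x.round(1))
print("dist LR (310)",np.linalg.norm(X["L"]-X["R"]))
E
```

```text
L [572.8 162.5  80. ] [573.1 162.9  80. ] free [572.8 162.6  79.5]
R [ 557.9 -146.2   80. ] [ 559.1 -146.8   80. ] free [ 558.4 -146.6   79.6]
T [501.7 377.   50. ] [501.  373.7  50. ] free [502.2 374.7  53.5]
dist LR (310) 309.56791986255473
```

>>> move_arm(moves=[0, 0, 0, 0.1, 0, 0, 0, 0.1, 0, 0, 0, 0.05], claw=0)

```text
t: 0.48
eef_pos: [238.6, -577.5, 214.3]
tcp_rot: [-3.141, 0.0, -0.005]
ft_force: [0.1, -0.2, 0.0]
opening: 0.738
grip_force: 0.0
```

>>> move_arm(moves=[0.16, -0.35, 0, 0, 0.16, -0.35, 0, 0, 0.16, -0.35, 0, 0, 0.16, -0.35, 0, 0, 0.16, -0.35, 0, 0, 0.16, -0.35, 0, 0, 0.16, -0.35, 0, 0, 0.16, -0.35, 0, 0, 0.16, -0.35, 0, 0, 0.16, -0.35, 0, 0])

```text
t: 1.72
eef_pos: [479.6, -51.0, 214.6]
tcp_rot: [3.141, -0.0, -0.001]
ft_force: [0.7, 0.2, 0.1]
opening: 0.005
grip_force: 0.0
```

>>> move_arm(moves=[0.156, -0.356, 0, 0, 0.156, -0.356, 0, 0, 0.156, -0.356, 0, 0, 0.156, -0.356, 0, 0, 0, 0, 0.3, 0, 0, 0, 0.3, 0, 0, 0, 0, 0, 0, 0, 0, 0])

```text
t: 2.72
eef_pos: [573.6, 160.6, 126.0]
tcp_rot: [-3.141, -0.001, -0.001]
ft_force: [-0.3, -0.5, 0.6]
opening: 0.009
grip_force: 0.0
```

```bash
python3 - <<'E'
from h import *
from cell import monitor
print(monitor.state()["eef_pos"].round(1))
a=viewer.read_camera("top")[:,:,::-1];b=viewer.read_camera("scene")[:,:,::-1]
f=lambda i,x,y:cv2.resize(i[y-50:y+50,x-50:x+50],(400,400),interpolation=0)
cv2.imwrite("pics/l1.png",np.hstack([f(a,205,202),f(b,315,250)]))
E
```

```text
[573.6 160.6 126. ]
```

View pics/l1.png

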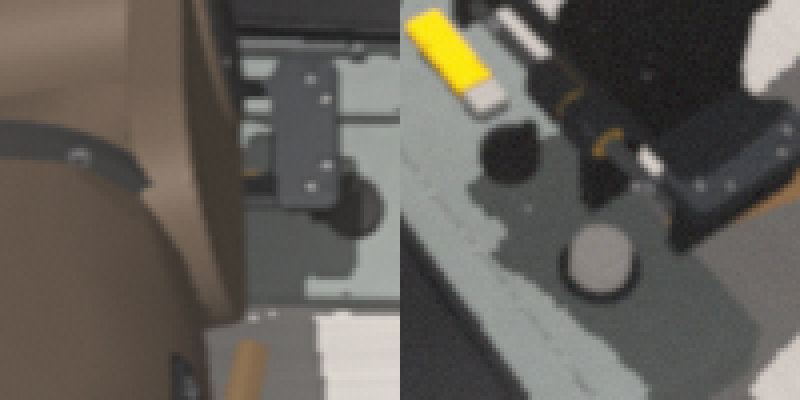

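Over the left button, seen in the scene crop at about (600,255) with the fingertip straight above it. I'll correct y by 2 mm and go down slowly.

>>> move_arm(moves=[-0.005, -0.013, 0.1, 0, 0, 0, 0.1, 0, 0, 0, 0.07, 0, 0, 0, 0, 0, 0, 0, 0.02, 0, 0, 0, 0.02, 0, 0, 0, 0.02, 0, 0, 0, 0, 0])

```text
t: 3.82
eef_pos: [572.4, 162.6, 75.2]
tcp_rot: [-3.142, -0.001, -0.001]
ft_force: [0.7, -0.1, 2.2]
opening: 0.005
grip_force: 1.0
```

>>> move_arm(moves=[0, 0, 0.014, 0, 0, 0, 0.013, 0, 0, 0, 0.007, 0, 0, 0, 0, 0])

```text
t: 4.32
eef_pos: [572.4, 162.6, 70.2]
tcp_rot: [-3.142, -0.001, -0.001]
ft_force: [-0.1, 0.1, 7.1]
opening: 0.009
grip_force: 3.0
```

7.1 N is well over the 3 N friction, so the left button is bottomed. I'll lift and go to the right button.

>>> move_arm(moves=[0, 0, -0.1, 0, 0, 0, -0.3, 0, -0.016, 0.343, 0, 0, -0.016, 0.343, 0, 0, -0.016, 0.343, 0, 0, -0.016, 0.343, 0, 0, -0.015, 0.343, 0, 0, -0.014, 0.346, 0, 0, 0, 0, 0, 0, 0, 0, 0, 0])

```text
t: 5.58
eef_pos: [557.7, -146.3, 130.3]
tcp_rot: [-3.141, 0.0, -0.001]
ft_force: [0.7, -0.4, -0.3]
opening: 0.001
grip_force: 0.0
```

>>> move_arm(moves=[0, 0, 0.15, 0, 0, 0, 0.1, 0, 0, 0, 0.06, 0, 0, 0, 0, 0])

```text
t: 6.08
eef_pos: [557.9, -146.1, 83.1]
tcp_rot: [-3.141, 0.001, -0.0]
ft_force: [0.3, 0.8, 0.7]
opening: 0.005
grip_force: 0.0
```

>>> move_arm(moves=[0, 0, 0.02, 0, 0, 0, 0.02, 0, 0, 0, 0.02, 0, 0, 0, 0.014, 0, 0, 0, 0.013, 0, 0, 0, 0, 0, 0, 0, 0, 0])

```text
t: 6.95
eef_pos: [558.2, -146.6, 70.7]
tcp_rot: [3.141, -0.001, -0.001]
ft_force: [1.0, 1.3, 4.9]
opening: 0.004
grip_force: 2.3
```

>>> move_arm(moves=[0, 0, 0.007, 0, 0, 0, 0, 0, 0, 0, 0, 0])

```text
t: 7.32
eef_pos: [558.2, -146.6, 69.8]
tcp_rot: [3.141, -0.001, -0.001]
ft_force: [1.2, 0.4, 6.6]
opening: 0.008
grip_force: 3.6
```

Bottomed. Next the timer.

>>> move_arm(moves=[0, 0, -0.1, 0, 0, 0, -0.3, 0, -0.038, -0.348, 0, 0, -0.038, -0.348, 0, 0, -0.038, -0.348, 0, 0, -0.038, -0.348, 0, 0, -0.038, -0.348, 0, 0, -0.038, -0.348, 0, 0, -0.038, -0.348, 0, 0, -0.038, -0.348, 0, 0])

```text
t: 8.57
eef_pos: [512.1, 272.6, 129.9]
tcp_rot: [3.141, 0.0, -0.001]
ft_force: [0.5, -0.2, 0.2]
opening: 0.005
grip_force: 0.0
```

>>> move_arm(moves=[-0.038, -0.348, 0, 0, -0.035, -0.348, 0, 0, 0, 0, 0, 0, 0, 0, 0.2, 0, 0, 0, 0, 0, 0, 0, 0, 0])

```text
t: 9.32
eef_pos: [502.3, 375.0, 100.3]
tcp_rot: [3.142, -0.0, -0.002]
ft_force: [0.2, 0.5, 0.1]
opening: 0.007
grip_force: 0.0
```

```bash
python3 - <<'E'
from h import *
a=viewer.read_camera("top")[:,:,::-1];b=viewer.read_camera("scene")[:,:,::-1]
f=lambda i,x,y:cv2.resize(i[y-50:y+50,x-50:x+50],(400,400),interpolation=0)
cv2.imwrite("pics/t1.png",np.vstack([np.hstack([f(a,205,202),f(a,347,204)]),np.hstack([f(a,112,239),f(b,412,310)])])[:600] if 0 else cv2.resize(np.vstack([np.hstack([f(a,205,202),f(a,347,204)]),np.hstack([f(a,112,239),f(b,412,310)])]),(600,600)))
E
```

```text
(no output)
```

View pics/t1.png

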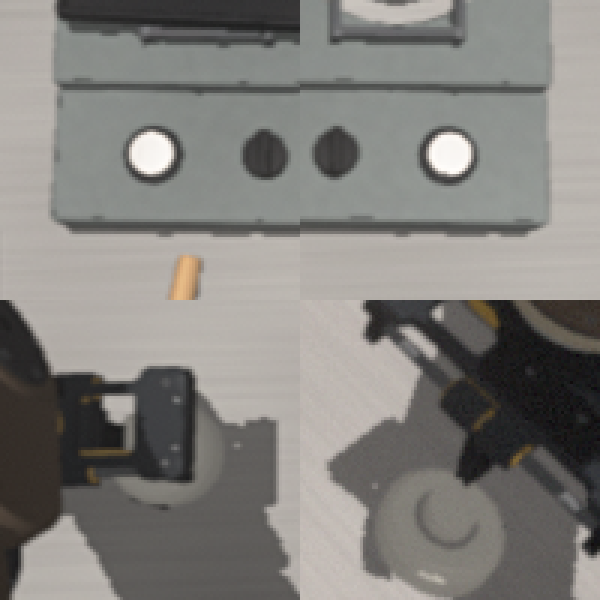

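Both igniters now sit low and centred in their collars, so both are down. In the scene view the timer plunger is at about (413,328) and the fingertip shows at about (418,321). I'll check that against the projection of the TCP.

```bash
python3 - <<'E'
from h import *
print(proj("scene",[502.3,375,100.3]),proj("scene",[502.3,375,50]))
im=cv2.imread("pics/top0.png");x,y=116,241
g=im[y-30:y+30,x-30:x+30].astype(int)
m=((g.min(2)>205)).astype(np.uint8)
m=cv2.morphologyEx(m,3,np.ones((9,9)))
c=max(cv2.findContours(m,0,2)[0],key=cv2.contourArea);(u,v),d,_=cv2.fitEllipse(c);p=(u+x-30,v+y-30)
print(p,d,back("top",p,30))
E
```

```text
[419.79543854 316.47120994] [412.84889867 328.21749132]
(114.33230209350586, 239.0375633239746) (27.82686996459961, 29.920446395874023) [502.7675643 375.9219456  30.       ]
```

Position is consistent: the timer body's centre comes out at (503,376). Pressing.

>>> move_arm(moves=[0, 0, 0.15, 0, 0, 0, 0.13, 0, 0, 0, 0.03, 0, 0, 0, 0, 0, 0, 0, 0.02, 0, 0, 0, 0.02, 0, 0, 0, 0.02, 0, 0, 0, 0, 0])

```text
t: 10.42
eef_pos: [502.2, 375.6, 44.0]
tcp_rot: [-3.141, -0.001, -0.001]
ft_force: [0.5, 0.2, 2.0]
opening: 0.004
grip_force: 1.1
```

>>> move_arm(moves=[0, 0, 0.014, 0, 0, 0, 0.014, 0, 0, 0, 0, 0, 0, 0, 0, 0])

```text
t: 10.92
eef_pos: [502.2, 375.7, 40.1]
tcp_rot: [-3.141, -0.001, -0.001]
ft_force: [1.8, 0.5, 7.6]
opening: 0.004
grip_force: 3.3
```

Bottomed at 7.6 N. I'll retreat straight up and towards the right, clear of the view.

>>> move_arm(moves=[0, 0, -0.1, 0, 0, 0, -0.4, 0, 0, 0, -0.4, 0, -0.15, 0.3, 0, 0, -0.15, 0.3, 0, 0, 0, 0.3, 0, 0, 0, 0.3, 0, 0, 0, 0.3, 0, 0, 0, 0, 0, 0, 0, 0, 0, 0])

```text
t: 12.18
eef_pos: [456.6, 150.8, 175.0]
tcp_rot: [-3.142, -0.0, -0.001]
ft_force: [0.3, -0.6, -0.4]
opening: 0.006
grip_force: 0.0
```

```bash
python3 - <<'E'
from h import *
a=viewer.read_camera("top")[:,:,::-1];b=viewer.read_camera("scene")[:,:,::-1]
f=lambda i,x,y:cv2.resize(i[y-30:y+30,x-30:x+30],(300,300),interpolation=0)
cv2.imwrite("pics/e.png",np.vstack([np.hstack([f(b,315,262),f(b,412,327)]),np.hstack([f(a,112,239),f(cv2.imread("pics/scene0.png"),412,327)])]))
E
```

```text
(no output)
```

View pics/e.png

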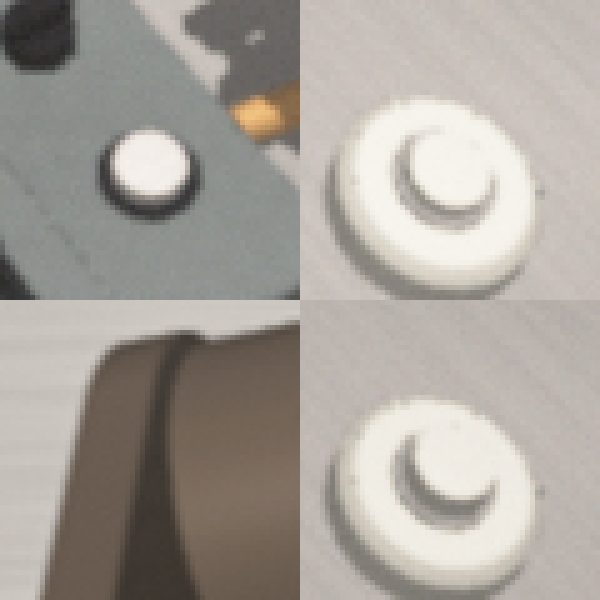

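The plunger at crop (450,170) is clearly lower than before, the timer has not moved, and the left igniter at (150,165) is down.

```bash
python3 -c "
from cell import order;print(order.job_done())"
```

```text
the job is handed in; nothing more can be done
None
```

I pressed the left igniter (griddle), then the right igniter (saucepan), then the timer plunger, each right down at 6.6 to 7.6 N; the pictures show all three staying down and the timer unmoved. The job is handed in, but no verdict was returned.

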